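# Show a washed plate to the inspection camera

### The arm

A 6-joint arm with a two-finger parallel gripper is mounted at the origin on the work surface. World frame = base frame: x ahead of the robot, y to its left, z up, the work surface at z = 0. Lengths are in mm, angles in rad, forces in N, time in s.
With the tool pointing down it reaches from about 400 to 825 mm from the base axis. Payload 7 kg.
Tool frame: the origin (TCP) lies at the very end of the fingers, on their centre line; the grasp point (between the pads) lies 19 mm behind it; z points along the fingers, y is the line along which they close (so a half turn about z gives the same grasp; the last joint's range is limited). The gripper opens to 88 mm and grips with 3 to 60 N. Pads are 19 mm wide; open, the fingers measure 130 mm over their backs; the gripper's body (78 mm by 193 mm) begins 47 mm behind the grasp point.
Start: joints at [1.585, 0.359, 0.012, 0, -1.224, -0.288], TCP at [182.524, 649.831, 226.561] pointing down, gripper open.
Joint ranges: [-3.07, 3.07], [-1.43, 2.12], [-1.02, 1.25], [-3.03, 1.67], [-3.05, -0], [-3.03, 3.03]. Speed limits (rad/s): [2.39, 2.39, 3.01, 3.14, 3.14, 3.14].

### API

Orientations are given as a unit quaternion [x, y, z, w].
In Python, from cell import bot, eyes gives the robot as it stands.
- The arm moves only by the tool play_rows, never from a script. Its argument "increments" is one flat list of numbers, 7 for each row, row after row: the opening, from 0 (shut) to 1 (fully open), then the shift along the tool's x, y, z in mm, then the turn, a rotation vector about the tool's x, y, z in degrees. In form: [gripper, x, y, z, wx, wy, wz, gripper, x, y, z, wx, wy, wz, ...]. A call has 1 to 10 rows; each row is the pose to reach, as a shift and turn from the pose commanded when the call began, along the tool's axes at that moment; what a row does not reach only later rows make up. A row lasts 1/12 s, in which the tool goes at most 41.7 mm and 7.16 degrees, less where a joint would pass 70% of its speed; a pose out of reach is approached as far as the arm can. A call with a gripper value outside its range is refused whole. The fingers move at their own pace and stop on an object; "grip_force" is the grip in N (left out, the last holds). Time passes only in rows, so rows that repeat a pose let the fingers close. It gives the time, the measured TCP pose, the force and the opening at its end, in the units of the state.
- bot.state(): the state, without advancing time (a new reading comes with each control period).
- eyes.get_image(name): name is "side" or "top" or "wrist"; returns a dict with "frame" (480x640x3 uint8, red, green, blue), "camera_matrix" (3x3 intrinsics, pixels), "world_to_cam" (4x4, takes a point from world to camera coordinates). Camera axes: x right, y down, z forward; pixel columns grow to the right and rows downward; lengths in mm; the calibration is good to about 2 mm. A picture is of the moment at which its call begins. There is no depth.
- bot.close_job(): hands the job in, once; it reports no verdict.
The state is a dict: "time_s": time; "q": joint angles; "qvel": joint speeds; "tau": joint torques, N m; "tool_pos": TCP position; "tool_rot": TCP orientation; "wrist_force": force on the tool from outside, world axes, zero at the start; "ft_torque": the same for the moment, N m; "gripper_width": finger opening in mm.
Only numpy, scipy, OpenCV 4.12 (cv2) and the standard library are available. Lean on these libraries where they do the work, as an engineer would, in place of code of your own. Each camera call takes 0.05 s, during which the arm holds its last target. There are 200 camera calls.

### The job

First press the sprung plunger on the start box fully down to wake the inspection camera. Then take the one large plate out of the dishwasher basket and hold it up in front of the camera lens: upright, square on to the lens (either face), its middle level with the middle of the lens, straight ahead of it and 180 mm away from it, which is right above the round pad on the camera's foot. Leave the two saucers in the basket and the mug where they are, and finish still holding the plate there, steady and touching nothing but the gripper.

Things in the scene. Friction and masses are not known exactly. Their poses are not given: they have to be found in the camera images.
- plunger (a joint): travel of the start box's plunger in m: 0 is up, 0.014 is fully down. It moves straight down against a spring (2.7 N to start, 9 N at the bottom) and comes back up when released
- plunger_top (a point): middle of the top face of the plunger's round black button (40 mm diameter, 12 mm thick), 110 mm above the bench when up; it stands on a grey box 70 x 70 mm and 70 mm high with a dark steel collar 8 mm high on top; the box is fixed to the bench between the basket and the camera
- plate_center (a point): centre of the large white plate: a flat, stiff ceramic disc, 160 mm in diameter and 10 mm thick over its outer 22 mm, middle of the front face recessed by 4 mm; about 0.32 kg. It stands on edge in the basket, its centre about 99 mm and its top about 179 mm above the bench. The point's y axis is the disc's own axis (square to its faces), level when the plate is upright; the z axis points up as it stands in the basket. The two other discs in the basket are the saucers
- saucer_a_center (a point): centre of a white ceramic saucer, a disc like the plate but 120 mm in diameter and 10 mm thick (top about 134 mm above the bench), on edge in the basket; y is the disc's axis. Leave it alone
- saucer_b_center (a point): centre of the second saucer, the same as the first. Leave it alone
- rack: fixed blue-grey plastic dishwasher basket, 350 mm (its x) by 300 mm (its y), rim 70 mm high, open on top; origin at the middle of its underside, z up. Three slots at y = -75, 0 and 75 mm hold the plate and the two saucers (in any order) on edge, with their axes along the basket's y; they rest on two bars whose tops are at 30 mm and are kept upright by pegs up to 84 mm high with 4 mm of play, so they may lean by a few degrees
- camera: fixed inspection camera on a post on a dark steel foot (110 mm wide, 10 mm thick); origin on the bench right below the point where the plate's centre is to be shown, marked by a black round pad (50 mm diameter, top at 13 mm). x is level and points from that point to the lens, z is up. The lens's glass is at x = 180 mm, z = 200 mm, the camera housing (62 mm wide) behind it at z = 169 to 231 mm, up to x = 315 mm
- lens (a point): middle of the front glass of the lens, 200 mm above the bench; the lens looks along the -x axis of this point. The plate's centre belongs at (-180, 0, 0) mm in this point's frame, with the plate's axis along this point's x axis
- show_point (a point): the point in the air, 200 mm above the bench and 180 mm in front of the lens, where the plate's centre is to be held; x points to the lens, z up (axes as the camera's)
- startbox: fixed grey start box that carries the plunger; origin at the middle of its underside, z up
- mug_center (a point): middle of a white mug, 76 mm in diameter, 92 mm high, standing on the bench beyond the start box. Leave it alone
- plate: the large plate as a body; origin and axes as plate_center
- mug: the mug as a body; origin at the middle of its underside

How it is judged (in metres and radians):
On the way, in this order (a step that is already met when the one before it is completed fails the run):
1. the plunger is pressed fully down (at least 12.5 of 14 mm), the plate still in the basket (value of joint plunger above 0.0125 m and height (world z) of plate_center below 0.13 m), for 0.1 s.
2. the plate is lifted clear of the basket in the gripper (height (world z) of plate_center above 0.17 m and contact force between plate and rack below 0.1 N and contact force between plate and the fingers above 1 N), for 0.2 s.
At the end, for the whole second after the job is handed in: The gripper alone holds the plate still (under 0.03 m/s), centre within 25 mm of the point 180 mm straight ahead of the lens at lens height, its axis within 0.17 rad of the line of sight (either face); saucers and mug within 30 mm of their starts (distance between plate_center and show_point below 0.025 m and angle between the y axis of plate_center and the x axis of lens, either way round below 0.17 rad and contact force between plate and the fingers above 1 N and contact force between plate and rack below 0.1 N and contact force between plate and camera below 0.1 N and contact force between plate and startbox below 0.1 N and contact force between plate and mug below 0.1 N and linear speed of plate below 0.03 m/s and distance of each of saucer_a_center, saucer_b_center, mug_center from where it was at the start of the episode below 0.03 m); the arm keeps its last pose, push and grip.
It fails at once if a saucer or the mug is moved by more than 30 mm (distance of any of saucer_a_center, saucer_b_center, mug_center from where it was at the start of the episode above 0.03 m).
It also fails if it takes over 51 s, if anything falls off the work surface, if the arm or the gripper's body presses on something with over 40 N, if the wrist force passes 120 N, or if a joint passes its speed limit or range.

## Working session

There is one attempt and no reset: what is moved stays moved. The work goes in short steps, Python scripts to look and compute and a tool call to move; the robot and the scene stay as the last step left them, time stands still between calls to the robot, and variables do not carry over. Pictures are saved under pics/ and viewed, on a budget of 10 in all, crops included, one or two more only if the job needs it, and the job is handed in when it is done.

Besides the shell and the picture viewer there is one more tool, called after ">>>" by a JSON object that holds its "api" and its "payload". play_rows: Moves the arm, as the interface text tells. Its arguments: {"type":"object","properties":{"increments":{"type":"array","items":{"type":"number"}},"grip_force":{"type":"number"}},"required":["increments"]}

```bash
mkdir -p pics; ls
cat > h.py <<'E'
import numpy as np,cv2
from cell import bot,eyes
def get(n):
    d=eyes.get_image(n);return d["frame"],np.array(d["camera_matrix"]),np.array(d["world_to_cam"])
def ray(K,T,uv):
    R,t=T[:3,:3],T[:3,3];d=R.T@np.linalg.inv(K)@np.array([uv[0],uv[1],1.]);return -R.T@t,d
def onz(K,T,uv,z):
    o,d=ray(K,T,uv);return o+d*(z-o[2])/d[2]
def proj(K,T,P):
    p=K@(T[:3,:3]@np.asarray(P,float)+T[:3,3]);return p[:2]/p[2]
def save(f,name): cv2.imwrite("pics/"+name,f[:,:,::-1])
E
python3 - <<'E'
from h import *
for n in("top","side"):
    f,K,T=get(n);save(f,n+"1.png");np.savez(n+"1",f=f,K=K,T=T);print(n,ray(K,T,(320,240)))
print(bot.state())
E
```

```text
pics
top (array([ 578.51023118,    4.21148695, 1200.69523203]), array([ 0.05068637,  0.00232137, -0.99871929]))
side (array([ 434.88384881, -866.42563435, 1235.08295125]), array([ 0.14004865,  0.60055831, -0.78727151]))
{'time_s': 0.1, 'q': array([ 1.58508043e+00,  3.59347379e-01,  1.11410013e-02, -3.04114178e-04,
       -1.22410029e+00, -2.88113461e-01]), 'qvel': array([ 0.00097002, -0.00039813,  0.00253813,  0.00015251, -0.00057513,
        0.00104281]), 'tau': array([-1.83601682e-03, -5.84164846e+01,  2.93755013e+01,  7.01574907e+00,
        1.01537336e-02, -4.51062726e-05]), 'tool_pos': array([182.43441483, 649.41950749, 225.69227821]), 'tool_rot': array([ 9.90634457e-01, -1.36538572e-01, -2.75930973e-05,  7.68090860e-04]), 'wrist_force': array([ 0.22118216, -0.27538029,  0.2850063 ]), 'ft_torque': array([-0.00222563,  0.01271775, -0.00367327]), 'gripper_width': 87.67860971163921}
```

View pics/top1.png

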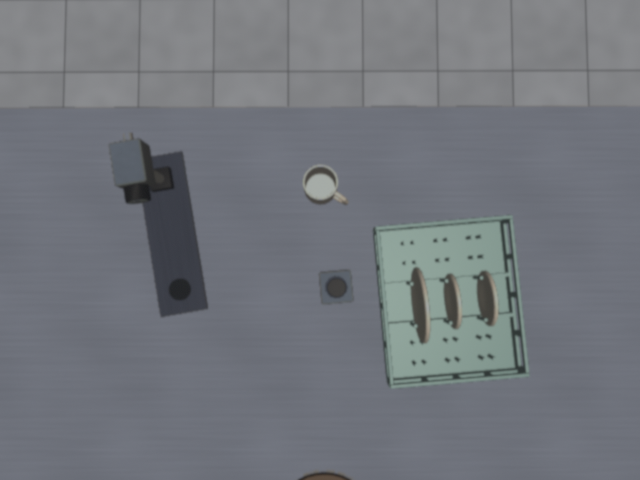

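View pics/side1.png

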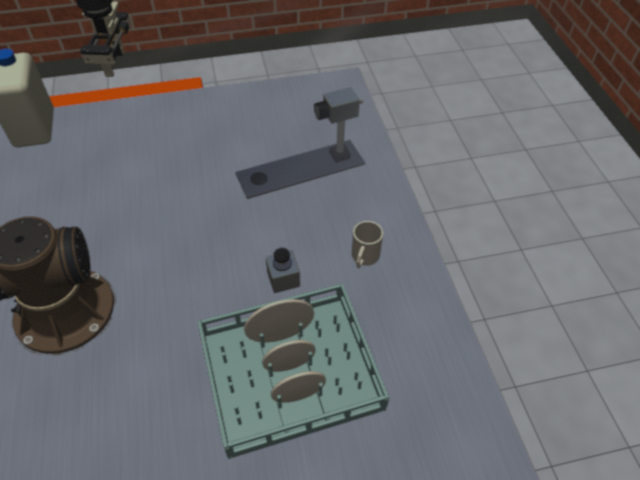

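The top view shows the plate at about (421,305) with the saucers at (453,301) and (488,298). The plunger is at (336,287), the pad at (180,289), the lens at (137,195) and the mug at (320,185). The side view agrees: the largest disc is the one nearest the start box.

Run:
```python
from h import *
from scipy.spatial.transform import Rotation as Ro
d=np.load("top1.npz");f,K,T=d["f"],d["K"],d["T"];s=np.load("side1.npz")
hsv=cv2.cvtColor(f,cv2.COLOR_RGB2HSV);g=f.max(2)
def cont(m,roi,off=0):
    x0,y0,x1,y1=roi;mm=np.zeros_like(m);mm[y0:y1,x0:x1]=m[y0:y1,x0:x1]
    c=max(cv2.findContours(mm,cv2.RETR_EXTERNAL,cv2.CHAIN_APPROX_NONE)[0],key=cv2.contourArea);return c
for p in[(421,305),(453,301),(180,289),(336,287),(325,275),(175,250),(440,370),(220,250)]:print(p,f[p[1],p[0]],end=' ')
print()
def show(n,c,z):
    r=cv2.minAreaRect(c);b=cv2.boxPoints(r);print(n,r,[onz(K,T,q,z).round(1)[:2].tolist() for q in b],'ctr',onz(K,T,r[0],z).round(1))
# non-green discs: red >= green
disc=((f[:,:,0].astype(int)>=f[:,:,1]-3)).astype(np.uint8)
for n,roi,z in[("plate",(405,255,437,355),179),("s1",(440,262,466,340),134),("s2",(474,262,502,335),134)]:show(n,cont(disc,roi),z)
show("pad",cont((g<35).astype(np.uint8),(165,270,196,308)),13)
show("btn",cont((g<60).astype(np.uint8),(322,272,350,302)),110)
show("box",cont((((f[:,:,2].astype(int)-f[:,:,0])<14)|(g<85)).astype(np.uint8),(310,260,365,315)),70)
show("foot",cont((g<75).astype(np.uint8),(140,205,215,325)),10)
rk=((f[:,:,1].astype(int)-f[:,:,2])>3).astype(np.uint8);show("rack",cont(rk,(365,205,540,395)),70)
```

```text
(421, 305) [66 66 61] (453, 301) [66 65 60] (180, 289) [36 38 40] (336, 287) [66 64 63] (325, 275) [ 89  96 104] (175, 250) [59 62 70] (440, 370) [137 157 149] (220, 250) [111 114 123] 
plate ((420.0906066894531, 305.0423278808594), (74.53328704833984, 15.263373374938965), 84.0938491821289) [[573.5, -167.1], [576.5, -196.8], [432.5, -209.9], [429.5, -180.3]] ctr [ 502.7 -188.5  179. ]
s1 ((452.5445556640625, 301.445556640625), (53.53300094604492, 14.925558090209961), 84.2894058227539) [[559.3, -243.5], [562.2, -273.9], [454.1, -282.9], [451.2, -252.7]] ctr [ 506.5 -263.3  134. ]
s2 ((487.1158447265625, 298.0426940917969), (52.89670944213867, 18.110774993896484), 83.6598129272461) [[564.8, -310.5], [568.8, -347.3], [462.1, -357.0], [458.1, -320.4]] ctr [ 513.3 -333.8  134. ]Traceback (most recent call last):
  File "<stdin>", line 15, in <module>
  File "<stdin>", line 7, in cont
ValueError: max() iterable argument is empty
```

Run:
```python
from h import *
d=np.load("top1.npz");f=d["f"]
def c(x,y,w,h,S): return cv2.resize(f[y:y+h,x:x+w],(w*S,h*S),interpolation=cv2.INTER_NEAREST)
a=np.hstack([c(100,130,120,190,3),c(310,255,55,71,8)[:570]])
b=np.clip(a.astype(int)*2,0,255).astype(np.uint8);save(b,"crop.png");print(b.shape)
```

```text
Traceback (most recent call last):
ValueError: all the input array dimensions except for the concatenation axis must match exactly, but along dimension 0, the array at index 0 has size 570 and the array at index 1 has size 568
```

```bash
python3 -c "
from h import *
f=np.load('top1.npz')['f']
print(f[287,315:360,:].max(1));print(f[270:310,336].max(1));print(f[289,150:210].max(1));print(f[270:320,180].max(1))"
```

```text
[123 123 123 121 114 102  99 103 104  99  85  72  61  61  64  65  65  65
  66  66  66  66  66  66  67  66  66  66  65  63  62  72  86 100 105 105
 101 103 114 122 123 122 123 123 122]
[103  94  98 104 104  97  86  72  63  60  64  65  65  66  65  66  66  66
  66  66  66  66  66  66  65  64  62  74  92 103 105 103 102 107 116 120
 122 121 122 122]
[122 122 123 122 120 110  91  75  73  71  72  73  73  72  71  71  71  67
  60  49  41  39  39  39  40  39  40  39  39  39  40  40  40  40  40  40
  41  39  40  41  50  64  71  71  71  71  72  72  72  72  72  72  69  69
  79 102 117 122 122 122]
[ 69  70  70  70  70  70  70  67  58  47  41  41  39  40  41  40  40  40
  40  40  40  39  40  40  40  41  41  40  40  46  59  68  71  72  72  73
  73  71  71  72  72  72  73  85 105 120 124 124 123 124]
```

Run:
```python
from h import *
d=np.load("top1.npz");f,K,T=d["f"],d["K"],d["T"];g=f.max(2)
def show(n,m,roi,z):
    x0,y0,x1,y1=roi;mm=np.zeros(m.shape,np.uint8);mm[y0:y1,x0:x1]=m[y0:y1,x0:x1]
    c=max(cv2.findContours(mm,cv2.RETR_EXTERNAL,cv2.CHAIN_APPROX_NONE)[0],key=cv2.contourArea)
    r=cv2.minAreaRect(c);b=[onz(K,T,q,z)[:2] for q in cv2.boxPoints(r)]
    e=[np.linalg.norm(b[1]-b[0]),np.linalg.norm(b[2]-b[1])];a=[np.degrees(np.arctan2(*(b[i+1]-b[i])[::-1]))for i in(0,1)]
    print(n,np.round(r[0],1),'ctr',onz(K,T,r[0],z).round(1),'edges',np.round(e,1),'ang',np.round(a,2),np.round(b).tolist())
show("pad",g<55,(165,270,196,308),13)
show("btn",g<72,(322,272,350,302),110)
show("box",g<112,(310,260,365,315),70)
show("foot",g<92,(140,205,215,325),10)
rk=(f[:,:,1].astype(int)-f[:,:,2])>2;show("rack",cv2.morphologyEx(rk.astype(np.uint8),cv2.MORPH_CLOSE,np.ones((9,9))),(360,205,540,395),70)
s=np.load("side1.npz")
for n,P in dict(btn=(0,0,0)).items():pass
```

```text
pad [179.5 289. ] ctr [527.9 327.1  13. ] edges [47.9 45.4] ang [ -90.13 -179.35] [[551.0, 351.0], [551.0, 303.0], [505.0, 303.0], [505.0, 351.0]]
btn [336.  286.5] ctr [536.5 -26.5 110. ] edges [39.6 37.6] ang [ -0.17 -90.13] [[517.0, -8.0], [556.0, -8.0], [556.0, -45.0], [517.0, -45.0]]
box [335.6 286.4] ctr [535.1 -26.8  70. ] edges [71.7 73.7] ang [ -84.94 -175.11] [[569.0, 12.0], [575.0, -59.0], [502.0, -66.0], [495.0, 6.0]]
foot [175.3 257. ] ctr [600.7 338.5  10. ] edges [111.  259.2] ang [ -81.05 -170.38] [[721.0, 415.0], [738.0, 306.0], [482.0, 262.0], [465.0, 371.0]]
rack [450.9 301.2] ctr [ 502.7 -275.7   70. ] edges [308.6 349.2] ang [ -84.94 -176.12] [[665.0, -109.0], [692.0, -416.0], [343.0, -440.0], [317.0, -138.0]]
```

>>> {"api": "play_rows", "payload": {"increments": [0,523,555,0,0,0,-20.7,0,523,555,0,0,0,-20.7,0,523,555,0,0,0,-20.7,0,523,555,0,0,0,-20.7,0,523,555,0,0,0,-20.7,0,523,555,0,0,0,-20.7,0,523,555,0,0,0,-20.7,0,523,555,0,0,0,-20.7,0,523,555,0,0,0,-20.7,0,523,555,0,0,0,-20.7], "grip_force": 20}}

```text
time_s: 0.93
tool_pos: [375.9, 278.6, 226.6]
tool_rot: [0.999, 0.044, -0.0, -0.0]
wrist_force: [0.7, 0.6, 0.2]
gripper_width: 26.6
```

>>> {"api": "play_rows", "payload": {"increments": [0,133.4,318,70,0,0,0,0,133.4,318,70,0,0,0,0,133.4,318,70,0,0,0,0,133.4,318,70,0,0,0,0,133.4,318,70,0,0,0,0,133.4,318,70,0,0,0,0,133.4,318,70,0,0,0,0,133.4,318,70,0,0,0,0,133.4,318,70,0,0,0,0,133.4,318,70,0,0,0]}}

```text
time_s: 1.77
tool_pos: [536.6, -27.9, 154.7]
tool_rot: [0.999, 0.042, -0.002, 0.0]
wrist_force: [0.7, -0.4, -0.3]
gripper_width: 0.6
```

Run:
```python
from h import *
s=bot.state();print(s["tool_pos"],s["gripper_width"],s["wrist_force"],s["q"])
f,K,T=get("wrist");np.savez("w1",f=f,K=K,T=T)
for P in[(536.5,-26.5,110),(496.5,-200,179),(496.5,-200,179)]:print(proj(K,T,P))
save(f,"w1.png")
```

```text
[536.63450328 -27.894864   154.67310094] 0.6062185064163128 [ 0.69233545 -0.37898663 -0.30187604] [ 3.13143577e-01  1.95390471e-01 -3.90297225e-01  1.55386721e-04
 -9.88295540e-01  1.34102405e+00]
[321.84544547 270.2208195 ]
[720.26094189 447.41137316]
[720.26094189 447.41137316]
```

View pics/w1.png

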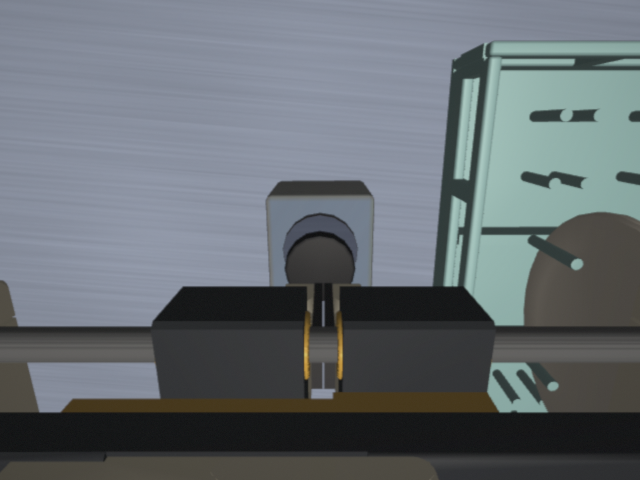

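The wrist view shows the black button at about (320,262), directly in line with the closed fingers. Now I press it.

>>> {"api": "play_rows", "payload": {"increments": [0,0,0,30,0,0,0,0,0,0,40,0,0,0,0,0,0,46,0,0,0,0,0,0,52,0,0,0,0,0,0,57,0,0,0,0,0,0,60,0,0,0,0,0,0,60,0,0,0,0,0,0,60,0,0,0]}}

```text
time_s: 2.48
tool_pos: [535.5, -24.2, 97.4]
tool_rot: [0.999, 0.044, -0.001, 0.0]
wrist_force: [-5.3, 0.9, 8.7]
gripper_width: 0.5
```

>>> {"api": "play_rows", "payload": {"increments": [0,0,0,2,0,0,0,0,0,0,3,0,0,0,0,0,0,4,0,0,0,0,0,0,4,0,0,0,0,0,0,4,0,0,0,0,0,0,4,0,0,0]}}

```text
time_s: 2.98
tool_pos: [535.9, -24.2, 96.0]
tool_rot: [0.999, 0.045, 0.0, 0.0]
wrist_force: [-14.7, 2.6, 29.2]
gripper_width: 0.4
```

>>> {"api": "play_rows", "payload": {"increments": [0,0,0,-40,0,0,0,0,0,0,-80,0,0,0,0.6,0,0,-120,0,0,0,0.6,-11,34,-130,0,0,0,0.6,-22,68,-130,0,0,0,0.6,-33,102,-130,0,0,0,0.6,-44,136,-130,0,0,0,0.6,-55,169,-130,0,0,0,0.6,-55,169,-130,0,0,0,0.6,-55,169,-130,0,0,0]}}

```text
time_s: 3.82
tool_pos: [496.2, -198.9, 223.3]
tool_rot: [0.999, 0.042, 0.001, 0.0]
wrist_force: [-0.6, 0.2, -0.4]
gripper_width: 48.1
```

Run:
```python
from h import *
s=bot.state();print(s["tool_pos"],s["gripper_width"],s["wrist_force"],s["q"])
f,K,T=get("wrist");np.savez("w2",f=f,K=K,T=T)
for P in[(496.5,-200,179)]:print(proj(K,T,P))
save(f,"w2.png")
```

```text
[ 496.23984797 -198.85825933  223.33609083] 48.10799440544339 [-0.61781696  0.19642649 -0.39430751] [-1.40602246e-02  1.28908469e-01 -3.02995029e-01  1.79533724e-04
 -1.13728542e+00  1.66976280e+00]
[326.52745747 270.49477943]
```

View pics/w2.png

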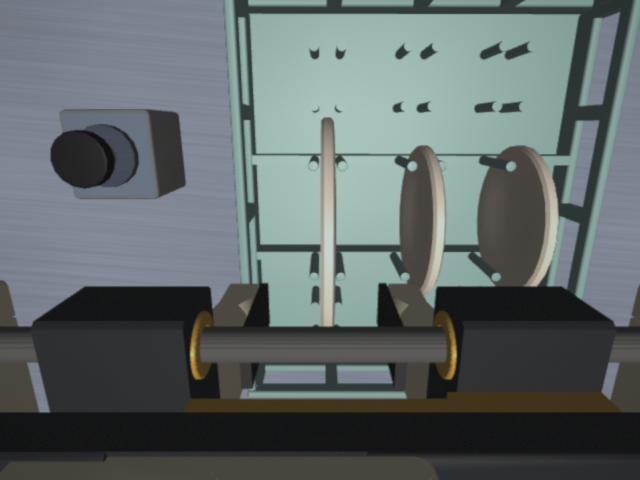

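The plate appears edge-on at column 328, centred between the fingers and upright, against a predicted 326.5. I descend and grip.

>>> {"api": "play_rows", "payload": {"increments": [0.6,0,0,30,0,0,0,0.6,0,0,55,0,0,0,0.6,0,0,70,0,0,0,0.6,0,0,76,0,0,0,0.6,0,0,76,0,0,0,0,0,0,76,0,0,0,0,0,0,76,0,0,0,0,0,0,76,0,0,0,0,0,0,76,0,0,0,0,0,0,76,0,0,0], "grip_force": 40}}

```text
time_s: 4.7
tool_pos: [496.7, -197.7, 147.3]
tool_rot: [0.999, 0.044, 0.001, 0.0]
wrist_force: [-0.7, -0.8, -0.7]
gripper_width: 24.5
```

>>> {"api": "play_rows", "payload": {"increments": [0,0,0,0,0,0,0,0,0,0,0,0,0,0,0,0,0,0,0,0,0,0,0,0,0,0,0,0]}}

```text
time_s: 5.03
tool_pos: [496.4, -198.9, 146.8]
tool_rot: [0.999, 0.044, 0.0, 0.001]
wrist_force: [0.8, -6.4, -2.0]
gripper_width: 9.8
```

>>> {"api": "play_rows", "payload": {"increments": [0,0,0,-6,0,0,0,0,0,0,-16,0,0,0,0,0,0,-30,0,0,0,0,0,0,-46,0,0,0,0,0,0,-64,0,0,0,0,0,0,-82,0,0,0,0,0,0,-100,0,0,0,0,0,0,-114,0,0,0,0,0,0,-120,0,0,0,0,0,0,-120,0,0,0]}}

```text
time_s: 5.87
tool_pos: [496.7, -197.7, 267.5]
tool_rot: [0.999, 0.044, 0.001, 0.0]
wrist_force: [0.8, 0.1, -3.1]
gripper_width: 9.9
```

>>> {"api": "play_rows", "payload": {"increments": [0,0,0,0,0,0,0,0,0,0,0,0,0,0,0,0,0,0,0,0,0]}}

```text
time_s: 6.12
tool_pos: [495.7, -197.5, 265.3]
tool_rot: [0.999, 0.044, -0.001, -0.0]
wrist_force: [-0.3, 0.0, -3.9]
gripper_width: 9.4
```

Run:
```python
from h import *
s=bot.state();print(s["tool_pos"],s["gripper_width"],s["wrist_force"],s["q"])
f,K,T=get("top");np.savez("t2",f=f,K=K,T=T)
f2,K2,T2=get("side");np.savez("s2",f=f2,K=K2,T=T2)
save(np.hstack([f[:,100:560],f2[120:600,100:440]]) if 0 else np.hstack([f[150:450,240:560],f2[150:450,150:470]]),"lift.png")
```

```text
[ 495.67565194 -197.52808273  265.26327881] 9.442776172183493 [-2.58189568e-01  2.32978688e-04 -3.86243629e+00] [-1.17851320e-02  1.02403848e-01 -2.35940105e-01 -3.56113413e-04
 -1.23463018e+00  1.67008593e+00]
```

View pics/lift.png

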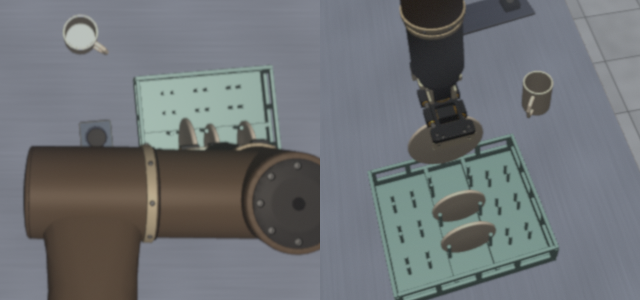

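The lift shows the plate hanging upright in the gripper, with both saucers still in the basket. Now I carry it toward the camera.

>>> {"api": "play_rows", "payload": {"increments": [0,1.5,-10,0,0,0,2,0,5,-32,0,0,0,6,0,9.5,-64,0,0,0,11,0,14,-96,0,0,0,16,0,19,-128,0,0,0,21.5,0,24,-160,0,0,0,27,0,29,-192,0,0,0,32,0,33.5,-224,0,0,0,37,0,37,-248,0,0,0,41,0,38.5,-260,0,0,0,43]}}

```text
time_s: 7.05
tool_pos: [511.9, 67.4, 266.1]
tool_rot: [0.945, -0.326, -0.0, -0.0]
wrist_force: [0.5, -0.4, -3.2]
gripper_width: 10.2
```

>>> {"api": "play_rows", "payload": {"increments": [0,0,0,0,0,0,0,0,0,0,0,0,0,0]}}

```text
time_s: 7.22
tool_pos: [511.7, 65.2, 266.1]
tool_rot: [0.946, -0.324, -0.0, 0.0]
wrist_force: [0.6, -0.0, -3.4]
gripper_width: 9.8
```

>>> {"api": "play_rows", "payload": {"increments": [0,-6,-9,0,0,0,2,0,-18,-27,0,0,0,6,0,-37,-54,0,0,0,11,0,-55,-81,3,0,0,16,0,-74,-108,6,0,0,21.5,0,-92,-135,9,0,0,27,0,-111,-162,12,0,0,32,0,-130,-190,15,0,0,37,0,-143,-209,17,0,0,41,0,-148,-217,18,0,0,42.7]}}

```text
time_s: 8.05
tool_pos: [529.2, 328.6, 247.3]
tool_rot: [0.761, -0.648, -0.0, 0.001]
wrist_force: [0.8, -0.1, -1.5]
gripper_width: 9.6
```

>>> {"api": "play_rows", "payload": {"increments": [0,0,0,0,0,0,0,0,0,0,0,0,0,0,0,0,0,0,0,0,0,0,0,0,0,0,0,0]}}

```text
time_s: 8.38
tool_pos: [529.1, 325.5, 248.8]
tool_rot: [0.762, -0.647, 0.0, -0.0]
wrist_force: [-0.4, -0.2, -2.2]
gripper_width: 9.8
```

Run:
```python
from h import *
s=bot.state();print(s["tool_pos"],s["tool_rot"],s["gripper_width"],s["wrist_force"],s["qvel"].round(3))
f2,K2,T2=get("side");np.savez("s3",f=f2,K=K2,T=T2)
f,K,T=get("wrist");np.savez("w3",f=f,K=K,T=T)
c=f2[50:290,170:410];save(np.hstack([cv2.resize(c,(400,400)),cv2.resize(f,(400,400))]),"fin.png")
for P in[(528,327,200),(528,327,120),(528,327,280)]:print(proj(K2,T2,P))
a=np.radians(9.3)
L=(528+180*np.cos(a),327+180*np.sin(a),200);print('lens',L,proj(K2,T2,L),proj(K,T,L))
```

```text
[529.09237897 325.54909932 248.81763178] [ 7.62080400e-01 -6.47482402e-01  5.73150632e-05 -2.82150308e-05] 9.786593558468489 [-0.4347851  -0.19166602 -2.20568418] [ 0.002 -0.003  0.005  0.001 -0.    -0.006]
[252.7596089  127.87890174]
[255.17829256 150.2440277 ]
[250.13671255 103.62545837]
lens (np.float64(705.6340289532253), np.float64(356.088687798605), 200) [316.26189378 111.66881481] [  9.5370905  267.14330847]
```

View pics/fin.png

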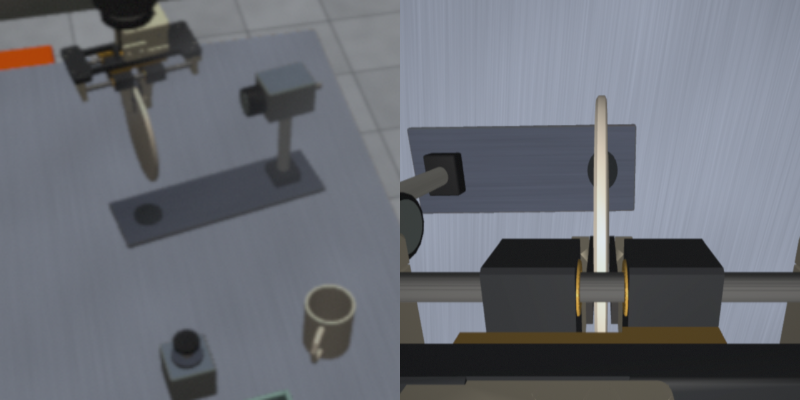

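Run:
```python
from h import *
d=np.load("s3.npz");f,K,T=d["f"],d["K"],d["T"]
a=np.radians(9.3);n=np.array([-np.sin(a),np.cos(a),0]);x=np.array([np.cos(a),np.sin(a),0])
C=np.array([528.5,326.5,200])
pts=np.array([proj(K,T,C+s*5*x+80*(np.cos(t)*n+np.sin(t)*np.array([0,0,1]))) for s in(-1,1) for t in np.linspace(0,6.28,180)])
i=f[:,:,0].astype(int)-f[:,:,2];m=np.zeros(i.shape,np.uint8);m[105:170,235:290]=(i[105:170,235:290]>0)
m=cv2.morphologyEx(m,cv2.MORPH_OPEN,np.ones((2,2)))
c=max(cv2.findContours(m,0,1)[0],key=cv2.contourArea)[:,0];lo=pts[pts[:,1]>125]
print("pred lowest",pts[pts[:,1].argmax()],"right",pts[pts[:,0].argmax()],"obs lowest",c[c[:,1].argmax()],"right",c[c[:,0].argmax()])
for r in(125,130,135,140,145,150,155):
    o=np.where(m[r])[0];p=pts[abs(pts[:,1]-r)<1.2][:,0];print(r,p.min().round(1),p.max().round(1),o.min() if len(o) else None,o.max() if len(o) else None)
```

```text
pred lowest [259.30884723 158.09628631] right [264.69379067 150.97766784] obs lowest [261 158] right [265 154]
125 244.7 260.2 248 261
130 246.0 261.6 249 262
135 247.4 262.8 251 263
140 248.9 263.7 252 264
145 250.8 264.3 254 265
150 252.8 264.7 256 265
155 255.3 264.6 259 264
```

```bash
python3 -c "
from h import *
s=bot.state();print(s['tool_pos'],s['gripper_width'],s['time_s']);print(bot.close_job())"
```

```text
[529.06941976 325.82762749 248.99856891] 9.641959337176617 8.4833
the job is handed in; nothing more can be done
None
```

I pressed the plunger until it stopped, then lifted the plate by its top rim and carried it to the camera. I handed the job in at 8.5 s with the gripper still holding it; no verdict is reported.

- **Plunger:** the fingers ended about 14 mm below the button's rest height, with 29 N on the wrist against the spring's 9 N at the bottom, so it had bottomed out.
- **Plate position:** the outline in the side view matched the prediction for the show point to about 1–4 pixels, roughly 3–10 mm. The tool itself is within about 2 mm of where I aimed it.
- **Plate angle:** in the wrist view the plate looks square to the camera foot within about 1–2°. My measurements of the foot's direction differed by about 0.7°, and I used the average.
- **Grip and steadiness:** the fingers read 9.6 mm on the 10 mm plate, and the joint speeds were about zero. I saw no contact with anything but the gripper.
- **Saucers and mug:** after the lift both saucers and the mug still looked in place. I did not measure their positions again at the end.

No check failed.

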